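Park the whetstone behind the dock's post

TASK

Push the whetstone into its green metal dock on the worktop: angle it so that its left end slips in behind the upright post with the red cap, then push the other end round until the stone lies along the dock's back wall, snug against it over its whole length. Only push the stone over the worktop with the fingers, never lift or tip it, leave the jars, tin and cup where they stand, and finish clear of everything.

Things in the scene. Friction and masses are not known exactly. Their poses are not given: they have to be found in the camera images.
- whetstone: grey whetstone on a black base, loose, 0.5 to 0.95 kg, 38 mm tall. Origin under its centre, z up, y along its length (towards its left end as it starts, roughly to the robot's left), x across. The base is 75 mm across and 215 mm long, up to a height of 14 mm; above that the stone itself is 64 mm across and 204 mm long, with upright sides
- stone_left_end (a point): middle of the whetstone's left end face (y = +107.5 mm in the stone's frame), 19 mm above its underside: the end that goes in behind the post
- dock: green metal dock fixed to the worktop, no floor, walls 26 mm tall, 5 mm thick. Origin at the middle of the foot of the back wall's inner face; x to the back (out of the bay), y left along the wall. Bay: y = -127.5 to +127.5 mm between the side walls; left wall from the back to x = -105 mm, right one a stub to x = -45 mm; mouth towards -x. Parked, the stone's centre is at x = -38 mm, its length along y
- post (a point): axis of the dock's upright post, 30 mm above the worktop, at x = -109, y = +75.5 mm in the dock's frame: steel, 18 mm in diameter, 66 mm tall with its red cap, fixed. Between post and right stub the mouth is about 194 mm wide, too narrow for the stone straight on
- bay (a point): middle of the bay's back wall foot moved 95 mm towards the mouth and 5 mm to the right (x = -95, y = -5 mm in the dock's frame). With its centre about here and turned 30 degrees (left end towards the back) the stone is clear of post, stub and walls, left end behind the post; it can get here by sliding lengthways, and from here turn straight
- spice_yellow: a spice jar with a yellow lid, 44 mm across, 100 mm tall, loose; origin under its centre; a bystander
- spice_black: a spice jar with a black lid, 44 mm across, 106 mm tall, loose; origin under its centre; a bystander
- fruit_tin: a food tin, 76 mm across, 58 mm tall, loose; origin under its centre; a bystander
- steel_cup: a tapered steel cup, 81 mm across the rim, 99 mm tall, light and loose; origin under its centre; a bystander

How it is judged:
On the way:
1. the stone's left end is in the bay behind the post (y of stone_left_end in the frame of dock above 0.062 m and x of stone_left_end in the frame of dock above -0.07 m), for 0.1 s.
At the end, for the whole second after the job is handed in: the whetstone rests on the worktop inside the dock, square to the back wall within 5 degrees, its centre within 47 mm of the wall's inner face (about 9 mm from touching) and within 30 mm of the bay's middle (x of whetstone in the frame of dock above -0.047 m and angle between the y axis of whetstone and the y axis of dock, either way round below 0.09 rad and y of whetstone in the frame of dock between -0.03 and 0.03 m and height (world z) of whetstone below 0.006 m and linear speed of whetstone below 0.01 m/s).
It fails at once if the whetstone is lifted or tipped (height (world z) of whetstone above 0.012 m or angle between whetstone's own z axis and vertical above 0.17 rad).
It fails at once if a jar, the tin or the cup is moved (distance of any of spice_yellow, spice_black, fruit_tin, steel_cup from where it was at the start of the episode above 0.02 m).
It also fails if it takes over 64 s, if anything falls off the work surface, if the arm or the gripper's body presses on something with over 40 N, if the wrist force passes 120 N, or if a joint passes its speed limit or range.

ROBOT

A 6-joint arm with a two-finger parallel gripper is mounted at the origin on the work surface; the furniture and walls round the work are solid. World frame = base frame: x ahead of the robot, y to its left, z up, the work surface at z = 0. Lengths are in m, angles in rad, forces in N, time in s.
With the tool pointing down it reaches from about 0.35 to 0.85 m from the base axis. Payload 8.1 kg.
Tool frame: the origin (TCP) lies midway between the tips of the shut fingers; the grasp point (between the pads) lies 19 mm behind it; z points along the fingers, y is the direction in which the jaws open and shut (so a half turn about z gives the same grasp; the last joint's range is limited). The gripper opens to 93 mm and grips with 3 to 60 N. Pads are 15 mm wide; open, the fingers measure 128 mm over their backs; the gripper's body (75 mm by 188 mm) begins 65 mm behind the grasp point.
Start: joints at [1.205, 0.13, 1.488, -0, 1.523, -0.085], TCP at [0.166, 0.577, 0.219] pointing down, gripper open.
Joint ranges: [-2.96, 2.96], [-0.89, 2.26], [0.02, 2.5], [-1.34, 4.48], [0, 2.73], [-2.66, 2.66]. Speed limits (rad/s): [2.39, 2.39, 2.79, 3.14, 3.14, 3.14].

INTERFACE

Orientations are given as a rotation vector (axis times angle).
In Python, from plant import robot gives the robot as it stands. The module is installed in compiled form; this text tells all that it offers.
- The arm moves only by the shell command python3 -m pendant 'ROWS' [FORCE]. ROWS is JSON, a list of rows, each an object with "translation": the shift along the tool's x, y, z in mm, a list of three; "twist": the turn, a rotation vector about the tool's x, y, z in rad, a list of three; "grip": the opening, from -1 (shut) to 1 (fully open). A call has exactly 10 rows; each row shifts and turns the pose as measured when the row begins, along the tool's axes as they then stand; what a row does not reach is not made up. A row lasts 1/10 s, in which the tool goes at most 50 mm and 8.59 degrees, less where a joint would pass 70% of its speed; a pose out of reach is approached as far as the arm can. A call is refused whole if a number of a shift passes 50 or a number of a turn 0.15, either way. A call with a gripper value outside its range is refused whole. The fingers move at their own pace and stop on an object; FORCE is the grip in N (left out, the last holds). Time passes only in rows, so rows that do not move let the fingers close, or fill a call up. It gives the time, the measured TCP pose, the force and the opening at its end, in the units of the state.
- robot.read_state(): the state, without advancing time (a new reading comes with each control period).
- robot.read_camera(name): name is "scene" or "top" or "wrist"; returns (picture, depth): 400x640x3 uint8, red, green, blue; 400x640 float32, m along the optical axis (not along the pixel's ray), 0 where there is no reading.
- robot.camera_info(name): a dict with "vertical_fov" (degrees; the focal length in pixels is half the picture's height over the tangent of half this angle, whatever the lens; pixels are square), "cx", "cy" (the principal point, pixels), "cam_to_world" (4x4, takes a point from camera to world coordinates). Camera axes: x right, y up, looking along -z (the intrinsics and any distortion apply to the point x, -y, -z); pixel columns grow to the right and rows downward; lengths in m; the calibration is good to about 2 mm. A picture is of the moment at which its call begins: read the wrist's pose just before it. camera_info takes no time and is no camera call; for the wrist camera it gives the pose at the moment of the call.
- robot.close_job(): hands the job in, once; it reports no verdict.
The state is a dict: "t": time; "q": joint angles; "dq": joint speeds; "joint_torque": joint torques, N m; "tool_pos": TCP position; "orientation": TCP orientation; "force": force on the tool from outside, world axes, zero at the start; "wrist_torque": the same for the moment, N m; "opening": finger opening in m.
Only numpy, scipy, OpenCV 4.12 (cv2) and the standard library are available. Lean on these libraries where they do the work, as an engineer would, in place of code of your own. Each camera call takes 0.05 s, during which the arm holds its last target. There are 200 camera calls.

## Working session

There is one attempt and no reset: what is moved stays moved. The work goes in short steps, Python scripts to look and compute and a shell command to move; the robot and the scene stay as the last step left them, time stands still between calls to the robot, and variables do not carry over. Pictures are saved under pics/ and viewed, about 8 in all and at most 12, crops included, and the job is handed in when it is done.

```bash
mkdir -p pics; python3 - <<'E'
from plant import robot
import cv2,numpy as np
s=robot.read_state();print(s)
for n in("scene","top"):
    p,d=robot.read_camera(n);cv2.imwrite(f"pics/{n}0.png",p[:,:,::-1]);np.savez(f"{n}0.npz",p=p,d=d)
    print(n,robot.camera_info(n))
E
```

```text
{'t': 0.0, 'q': array([ 1.20456953e+00,  1.31139258e-01,  1.48929710e+00, -2.86715807e-05,
        1.52298422e+00, -8.54120306e-02]), 'dq': array([-0.0005434 , -0.00128298,  0.00075708,  0.00098296, -0.00157029,
       -0.00215617]), 'joint_torque': array([-1.59922674e-03, -5.59859347e+01, -4.91740358e+01,  7.65606528e-02,
        3.59778351e-02, -2.19912135e-04]), 'tool_pos': array([0.16607288, 0.5759616 , 0.21759074]), 'orientation': array([-4.39599179e-01, -3.11029790e+00,  2.80812555e-03]), 'force': array([0.87037847, 0.48970433, 0.22431525]), 'wrist_torque': array([-0.0023624 ,  0.03824565,  0.01593251]), 'opening': 0.09275897110410138}
scene {'vertical_fov': 45.372400722094454, 'cx': 318.52669473525725, 'cy': 194.9142871338167, 'cam_to_world': array([[ 0.83864386,  0.26294166, -0.4770096 , -0.33521272],
       [-0.5444123 ,  0.37719032, -0.74922808, -1.38203573],
       [-0.01707987,  0.88802542,  0.45947702,  0.77484159],
       [ 0.        ,  0.        ,  0.        ,  1.        ]])}
top {'vertical_fov': 46.4381298689569, 'cx': 321.30172515317105, 'cy': 191.277500896734, 'cam_to_world': array([[-1.08195940e-02,  9.93649958e-01, -1.11994189e-01,
         2.61415415e-01],
       [-9.99941434e-01, -1.07230052e-02,  1.46477867e-03,
        -1.86214085e-01],
       [ 2.54563002e-04,  1.12003478e-01,  9.93707782e-01,
         1.40578737e+00],
       [ 0.00000000e+00,  0.00000000e+00,  0.00000000e+00,
         1.00000000e+00]])}
```

View pics/top0.png

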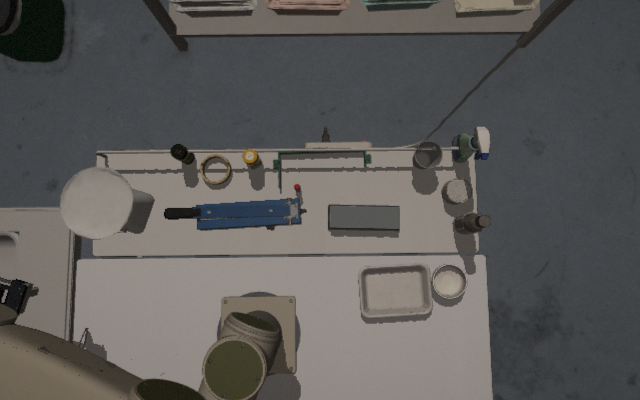

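View pics/scene0.png

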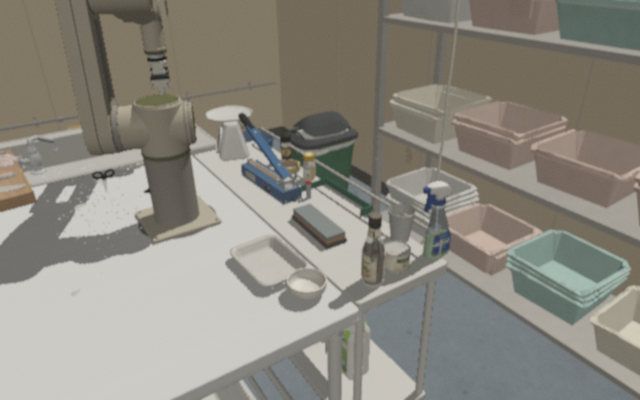

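The top view shows the grey stone around (364,217), the green dock with its back wall from (278,153) to (366,153), and the red post cap at (297,187). A blue tool lies to the left at (250,213), and the jars, tin and cup stand along the back. The scene view shows the same layout. Next I'll measure by masks and view an enlarged crop.

```bash
cat > h.py <<'E'
import numpy as np,cv2
from plant import robot
def ray(n,uv,z,info=None):
    i=info or robot.camera_info(n);f=200/np.tan(np.radians(i["vertical_fov"]/2));T=np.array(i["cam_to_world"])
    uv=np.atleast_2d(np.float64(uv));c=np.c_[(uv[:,0]-i["cx"])/f,-(uv[:,1]-i["cy"])/f,-np.ones(len(uv))]
    d=c@T[:3,:3].T;o=T[:3,3];return o+d*((z-o[2])/d[:,2])[:,None]
def blobs(m,amin=6):
    n,l,s,c=cv2.connectedComponentsWithStats(m.astype(np.uint8),connectivity=8)
    return [(c[k],s[k],l==k) for k in range(1,n) if s[k,4]>=amin]
E
python3 - <<'E'
from h import *
z=np.load("top0.npz");p,d=z["p"],z["d"]
hsv=cv2.cvtColor(p,cv2.COLOR_RGB2HSV);H,S,V=[hsv[...,k].astype(int) for k in range(3)]
roi=np.zeros(H.shape,bool);roi[140:250,150:500]=1
red=roi&((H<8)|(H>172))&(S>130)&(V>60)
gr=roi&(H>50)&(H<95)&(S>80)
for nm,m,h in(("red",red,.066),("green",gr,.026)):
    for c,s,_ in blobs(m,4):print(nm,c.round(1),s,ray("top",c,h)[0].round(4))
g=np.zeros(H.shape,bool);g[195:240,320:410]=1
m=g&(V<140)
b=max(blobs(m),key=lambda b:b[1][4]);pts=np.argwhere(b[2])[:,::-1]
w=ray("top",pts,.038)[:,:2];r=cv2.minAreaRect(w.astype(np.float32)*1000);print("stone",r,b[1], "n")
print("hsv stone",hsv[217,364],"wall px",hsv[153:158,320])
crop=p[135:245,160:490];cv2.imwrite("pics/crop0.png",cv2.resize(crop,None,fx=2.4,fy=2.4,interpolation=cv2.INTER_CUBIC)[:,:,::-1])
E
```

```text
red [296.8 186.6] [294 184   6   6  25] [ 0.4267 -0.1173  0.066 ]
green [278.5 152.8] [278 152   2   3   4] [ 0.5349 -0.0608  0.026 ]
green [290.5 152. ] [287 152   8   1   8] [ 0.5368 -0.0969  0.026 ]
green [366.5 155.9] [365 155   5   4  11] [ 0.5224 -0.325   0.026 ]
green [277.6 167.7] [274 157   6  30  58] [ 0.4895 -0.0581  0.026 ]
green [367.6 161.1] [366 160   4   3   7] [ 0.5064 -0.328   0.026 ]
stone ((328.9955749511719, -309.1681823730469), (211.98013305664062, 98.18685913085938), 88.2080307006836) [ 327  203   73   35 2399] n
hsv stone [45  6 89] wall px [[ 8 18 57]
 [15 26 78]
 [18 33 78]
 [17 31 74]
 [15 27 76]]
```

View pics/crop0.png

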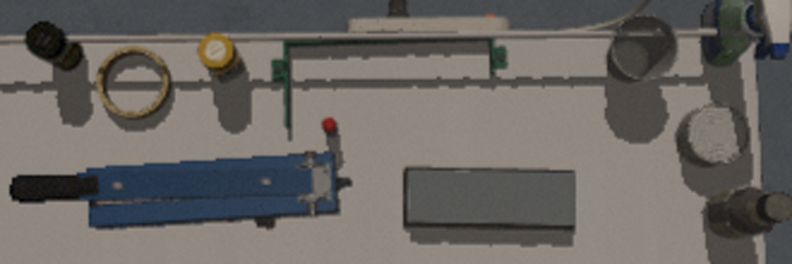

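The enlarged crop (2.4x, offset 160,135) shows the left wall from (288,42) to (290,138), the stub at (493,42–78), the post cap at (329,125) and the stone from (404,169) to (575,228). The blue tool's right tip is at (350,183). Before moving, I need obstacle heights from the depth image.

```bash
python3 - <<'E'
from h import *
z=np.load("top0.npz");p,d=z["p"],z["d"].astype(float)
i=robot.camera_info("top");f=200/np.tan(np.radians(i["vertical_fov"]/2));T=np.array(i["cam_to_world"])
u,v=np.meshgrid(np.arange(640),np.arange(400))
P=np.stack([(u-i["cx"])/f*d,-(v-i["cy"])/f*d,-d],-1)@T[:3,:3].T+T[:3,3]
np.save("P0.npy",P)
q=np.array
def at(x,y):return q([160+x/2.4,135+y/2.4])
for nm,uv in dict(funnel=(97,203),blackjar=at(44,40),yellow=at(217,50),ring=at(134,52),cup=at(615,45),white=at(714,133),bottle=at(775,205),blueHandle=at(50,187),blueL=at(110,185),blueM=at(200,185),blueR=at(320,180),stone=at(490,198),bench=at(370,130),backrail=at(560,36),base=at(430,25)).items():
    a,b=np.round(uv).astype(int);w=P[b-2:b+3,a-2:a+3].reshape(-1,3);w=w[w[:,2].argsort()];print(nm,(a,b),w[-4].round(3))
# max height profile by region
for y0 in np.arange(-.6,.6,.1):
    row=[]
    for x0 in np.arange(.2,.7,.05):
        k=(P[...,0]>=x0)&(P[...,0]<x0+.05)&(P[...,1]>=y0)&(P[...,1]<y0+.1)&(d>0);row.append(round(float(P[k][:,2].max()),2) if k.any() else None)
    print(round(y0,1),row)
# dock lines at z=.026, from crop-read wall pixels
print(ray("top",[at(285,42),at(290,138),at(493,42),at(493,78)],.026).round(4))
# stone top by depth
m=(abs(P[...,2]-.038)<.008)&(P[...,0]>.27)&(P[...,0]<.4)&(P[...,1]<-.17)&(P[...,1]>-.45)
w=ray("top",np.argwhere(m)[:,::-1],.038)[:,:2];print(m.sum(),cv2.minAreaRect(w.astype(np.float32)*1000))
E
```

```text
funnel (np.int64(97), np.int64(203)) [0.373 0.407 0.174]
blackjar (np.int64(178), np.int64(152)) [0.521 0.221 0.11 ]
yellow (np.int64(250), np.int64(156)) [0.517 0.019 0.104]
ring (np.int64(216), np.int64(157)) [0.53  0.133 0.027]
cup (np.int64(416), np.int64(154)) [ 0.528 -0.466  0.049]
white (np.int64(458), np.int64(190)) [ 0.41  -0.592  0.058]
bottle (np.int64(483), np.int64(220)) [ 0.318 -0.604  0.203]
blueHandle (np.int64(181), np.int64(213)) [0.343 0.167 0.23 ]
blueL (np.int64(206), np.int64(212)) [0.349 0.112 0.198]
blueM (np.int64(243), np.int64(212)) [0.354 0.028 0.155]
blueR (np.int64(293), np.int64(210)) [ 0.355 -0.101  0.081]
stone (np.int64(364), np.int64(218)) [ 0.329 -0.312  0.043]
bench (np.int64(314), np.int64(189)) [ 0.429 -0.169  0.005]
backrail (np.int64(393), np.int64(150)) [ 0.53  -0.392  0.076]
base (np.int64(339), np.int64(145)) [ 0.573 -0.246 -0.05 ]
-0.6 [0.01, 0.14, 0.2, 0.06, 0.06, 0.23, 0.23, 0.29, 0.78, None]
-0.5 [0.03, 0.02, 0.04, 0.04, 0.01, 0.1, 0.1, 0.1, None, None]
-0.4 [0.01, 0.02, 0.05, 0.05, 0.01, 0.03, 0.08, -0.04, None, None]
-0.3 [0.01, 0.01, 0.05, 0.05, 0.01, 0.01, 0.08, -0.05, -0.06, None]
-0.2 [0.01, 0.01, 0.09, 0.09, 0.07, 0.01, 0.08, -0.04, -0.06, None]
-0.1 [0.01, 0.01, 0.15, 0.14, 0.03, 0.1, 0.1, None, None, None]
-0.0 [0.01, 0.01, 0.19, 0.19, 0.01, 0.11, 0.11, None, None, None]
0.1 [0.01, 0.01, 0.24, 0.24, 0.03, 0.03, 0.11, None, None, None]
0.2 [0.01, 0.01, 0.24, 0.24, 0.01, 0.01, 0.12, None, None, None]
0.3 [0.01, 0.18, 0.19, 0.19, 0.19, 0.19, 0.08, None, None, None]
0.4 [0.01, 0.19, 0.19, 0.19, 0.19, 0.19, 0.08, None, None, None]
0.5 [0.01, 0.01, 0.17, 0.18, None, None, -0.01, None, None, None]
[[ 0.5356 -0.0616  0.026 ]
 [ 0.4146 -0.0677  0.026 ]
 [ 0.5328 -0.3221  0.026 ]
 [ 0.4872 -0.3212  0.026 ]]
1534 ((338.3345031738281, -314.40313720703125), (203.07986450195312, 64.56194305419922), 89.38053131103516)
```

```bash
python3 -m pendant '[{"translation":[0,0,-40],"twist":[0,0,0],"grip":1},{"translation":[0,0,-40],"twist":[0,0,0],"grip":1},{"translation":[-20,-15,-40],"twist":[0,0,0],"grip":1},{"translation":[-38,-25,0],"twist":[0,0,0],"grip":1},{"translation":[-38,-25,0],"twist":[0,0,0],"grip":1},{"translation":[-38,-25,0],"twist":[0,0,0],"grip":1},{"translation":[-38,-25,0],"twist":[0,0,0],"grip":1},{"translation":[-38,-25,0],"twist":[0,0,0],"grip":1},{"translation":[-38,-25,0],"twist":[0,0,0],"grip":1},{"translation":[-38,-25,0],"twist":[0,0,0],"grip":1}]'
```

```text
t: 1.1
tool_pos: [0.3909, 0.3071, 0.3376]
orientation: [-0.423, -3.11, 0.018]
force: [0.3, 0.7, -0.4]
opening: 0.0927
```

```bash
python3 -m pendant '[{"translation":[-14,-41,0],"twist":[0,0,0],"grip":1},{"translation":[-14,-41,0],"twist":[0,0,0],"grip":1},{"translation":[-14,-41,0],"twist":[0,0,0],"grip":1},{"translation":[-14,-41,0],"twist":[0,0,0],"grip":1},{"translation":[-14,-41,0],"twist":[0,0,0],"grip":1},{"translation":[-14,-41,0],"twist":[0,0,0],"grip":1},{"translation":[-14,-41,0],"twist":[0,0,0],"grip":1},{"translation":[-14,-41,0],"twist":[0,0,0],"grip":1},{"translation":[-14,-41,0],"twist":[0,0,0],"grip":1},{"translation":[-8,-41,0],"twist":[0,0,0],"grip":1}]'
python3 -m pendant '[{"translation":[10,-41,0],"twist":[0,0,-0.1],"grip":1},{"translation":[10,-41,0],"twist":[0,0,-0.1],"grip":1},{"translation":[10,-41,0],"twist":[0,0,-0.06],"grip":1},{"translation":[0,-20,0],"twist":[0,0,0],"grip":1},{"translation":[0,0,0],"twist":[0,0,0],"grip":1},{"translation":[0,0,0],"twist":[0,0,0],"grip":1},{"translation":[0,0,0],"twist":[0,0,0],"grip":1},{"translation":[0,0,0],"twist":[0,0,0],"grip":1},{"translation":[0,0,0],"twist":[0,0,0],"grip":1},{"translation":[0,0,0],"twist":[0,0,0],"grip":1}]'
python3 - <<'E'
from h import *
i=robot.camera_info("wrist");p,d=robot.read_camera("wrist");cv2.imwrite("pics/w1.png",p[:,:,::-1]);np.savez("w1.npz",p=p,d=d,T=i["cam_to_world"]);print(i)
E
```

```text
t: 2.1
tool_pos: [0.4089, -0.1416, 0.3379]
orientation: [-0.423, -3.105, 0.022]
force: [-0.3, 1.0, -0.2]
opening: 0.0927
t: 3.1
tool_pos: [0.3541, -0.2831, 0.3368]
orientation: [-0.006, -3.127, 0.014]
force: [-1.0, -0.0, 0.5]
opening: 0.0931
{'vertical_fov': 67.90034964751524, 'cx': 317.2228900012494, 'cy': 199.6825518743787, 'cam_to_world': array([[ 2.74405679e-03, -9.71059977e-01, -2.38819998e-01,
         2.86981004e-01],
       [ 9.99952349e-01,  4.27112686e-04,  9.75284320e-03,
        -2.82160083e-01],
       [-9.36859264e-03, -2.38835380e-01,  9.71014877e-01,
         5.03937293e-01],
       [ 0.00000000e+00,  0.00000000e+00,  0.00000000e+00,
         1.00000000e+00]])}
```

View pics/w1.png

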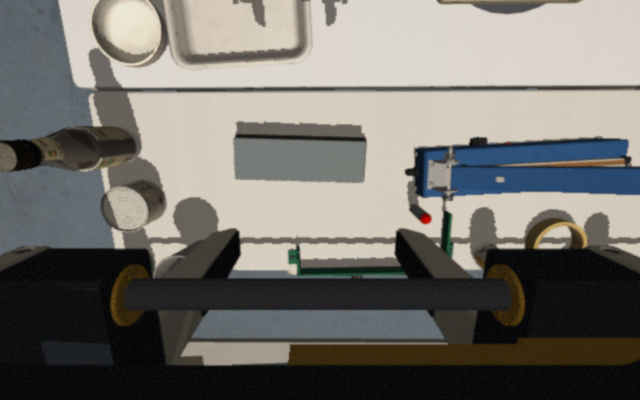

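The wrist view (right is +y, down is +x) shows the stone at (300,155), the post cap at (427,219), the dock's left wall at (447,212–260), the back wall along row 268 and the stub at (294,250–270). I'll measure from this view.

```bash
python3 - <<'E'
from h import *
z=np.load("w1.npz");p,d=z["p"],z["d"]
i=dict(robot.camera_info("wrist"));i["cam_to_world"]=z["T"]
hsv=cv2.cvtColor(p,cv2.COLOR_RGB2HSV);H,S,V=[hsv[...,k].astype(int) for k in range(3)]
roi=np.zeros(H.shape,bool);roi[190:285,280:460]=1
for c,s,_ in blobs(roi&((H<8)|(H>172))&(S>130),6):print("red",c,s,ray("wrist",c,.066,i)[0].round(4))
for c,s,m in blobs(roi&(H>55)&(H<95)&(S>90),6):
    pts=np.argwhere(m)[:,::-1];w=ray("wrist",pts,.026,i)[:,:2];print("green",s);
    if s[4]>60:
        r=cv2.fitLine(w.astype(np.float32),cv2.DIST_HUBER,0,1e-4,1e-4).ravel();print("line",r.round(4),"min",w.min(0).round(4),"max",w.max(0).round(4))
m=np.zeros(H.shape,bool);m[110:200,220:380]=1
m&=(S<60)&(V>85)&(V<150)&(H>60)&(H<130)
b=max(blobs(m),key=lambda b:b[1][4]);w=ray("wrist",np.argwhere(b[2])[:,::-1],.038,i)[:,:2]
print("stone",b[1],cv2.minAreaRect(w.astype(np.float32)*1000))
# stub/left wall columns by depth rows
for r in(215,225,235,245,255):
    c=np.where(roi[r]&(H[r]>55)&(H[r]<95)&(S[r]>60))[0];print(r,c[c>400],c[c<310])
for c in range(305,400,15):
    r=np.where(roi[:,c]&(H[:,c]>55)&(H[:,c]<95)&(S[:,c]>60))[0];print(c,r)
E
```

```text
red [425.   218.25] [420 213  11  11  92] [ 0.4241 -0.121   0.066 ]
green [442 213  10  44 277]
line [ 0.9934  0.1144  0.4763 -0.0656] min [ 0.4275 -0.0741] max [ 0.505 -0.056]
green [398 243   3   5   6]
green [289 249 118  27 882]
line [ 0.022  -0.9998  0.5351 -0.251 ] min [ 0.4923 -0.3366] max [ 0.5417 -0.1312]
green [413 269   5   6   7]
stone [ 235  139   76   40 1044] ((335.6979675292969, -356.4510498046875), (117.2322998046875, 60.79302978515625), 89.864013671875)
215 [445 446 447 448 449 450 451] []
225 [444 445 446 447 448 449 450] []
235 [443 444 445 446 447 448 449] []
245 [404 442 443 444 445 446 447 448 449 450 451 452] []
255 [448 449 450 451] [289 290 291 292 293 294 295 296 297 298]
305 [269 270 271 272 273 274 275]
320 [268 269 270 271 272 273 274 275]
335 [268 269 270 271 272 273 274 275]
350 [268 269 270 271 272 273 274 275]
365 [268 269 270 271 272 273 274]
380 [267 268 269 270 271 272 273 274]
395 [267 268 269 270 271 272 273 274]
```

```bash
python3 - <<'E'
from h import *
z=np.load("w1.npz");p,d=z["p"],z["d"]
i=dict(robot.camera_info("wrist"));i["cam_to_world"]=z["T"]
hsv=cv2.cvtColor(p,cv2.COLOR_RGB2HSV);H,S,V=[hsv[...,k].astype(int) for k in range(3)]
g=(H>55)&(H<95)&(S>60)
cs=[c for c in range(302,396)];rs=[np.where(g[260:285,c])[0].min()+259.5 for c in cs]
w=ray("wrist",np.c_[cs,rs],0.,i)[:,:2];print("foot",cv2.fitLine(w.astype(np.float32),cv2.DIST_HUBER,0,1e-4,1e-4).ravel())
rs=[np.where(g[260:285,c])[0].max()+260.5 for c in cs]
w=ray("wrist",np.c_[cs,rs],0.026,i)[:,:2];print("top back edge",cv2.fitLine(w.astype(np.float32),cv2.DIST_HUBER,0,1e-4,1e-4).ravel())
rr=range(214,240);cc=[np.where(g[r,435:460])[0].min()+434.5 for r in rr]
w=ray("wrist",np.c_[cc,list(rr)],0.0,i)[:,:2];print("leftwall foot?",cv2.fitLine(w.astype(np.float32),cv2.DIST_HUBER,0,1e-4,1e-4).ravel())
cc=[np.where(g[r,435:460])[0].max()+435.5 for r in rr]
w=ray("wrist",np.c_[cc,list(rr)],0.026,i)[:,:2];print("leftwall top outer",cv2.fitLine(w.astype(np.float32),cv2.DIST_HUBER,0,1e-4,1e-4).ravel())
print(ray("wrist",[(298.5,255)],.026,i), hsv[155,240:370:10].tolist())
E
```

```text
foot [ 0.02794756 -0.9996094   0.53986555 -0.22340052]
top back edge [ 0.01813332 -0.99983555  0.54189545 -0.25193623]
leftwall foot? [ 0.99994844  0.01015312  0.45725957 -0.06296613]
leftwall top outer [ 0.9997348   0.02302853  0.44790897 -0.06258528]
[[ 0.50349338 -0.31976467  0.026     ]] [[60, 2, 123], [50, 6, 123], [65, 12, 123], [53, 8, 122], [68, 9, 120], [60, 10, 122], [53, 8, 124], [70, 6, 120], [60, 6, 123], [60, 10, 123], [60, 8, 122], [54, 11, 120], [66, 10, 122]]
```

```bash
python3 -m pendant '[{"translation":[24,-5,40],"twist":[0,0,0],"grip":1},{"translation":[24,-4,40],"twist":[0,0,0],"grip":1},{"translation":[24,-4,40],"twist":[0,0,0],"grip":1},{"translation":[20,-4,40],"twist":[0,0,0],"grip":1},{"translation":[0,0,40],"twist":[0,0,0],"grip":1},{"translation":[0,0,40],"twist":[0,0,0],"grip":1},{"translation":[0,0,40],"twist":[0,0,0],"grip":1},{"translation":[0,0,30],"twist":[0,0,0],"grip":1},{"translation":[0,0,8],"twist":[0,0,0],"grip":1},{"translation":[0,0,0],"twist":[0,0,0],"grip":1}]'
```

```text
t: 4.15
tool_pos: [0.2585, -0.3038, 0.0133]
orientation: [0.002, -3.135, 0.027]
force: [-0.0, 0.1, 0.5]
opening: 0.0935
```

```bash
python3 -m pendant '[{"translation":[0,0,6],"twist":[0,0,0],"grip":1},{"translation":[-9,0,0],"twist":[0,0,0],"grip":1},{"translation":[-9,0,0],"twist":[0,0,0],"grip":1},{"translation":[-9,0,0],"twist":[0,0,0],"grip":1},{"translation":[-6,0,0],"twist":[0,0,0],"grip":1},{"translation":[-5,2,0],"twist":[0,0,0.05],"grip":1},{"translation":[-5,2.3,0],"twist":[0,0,0.05],"grip":1},{"translation":[-5,2.6,0],"twist":[0,0,0.05],"grip":1},{"translation":[-4.7,2.8,0],"twist":[0,0,0.05],"grip":1},{"translation":[-4.5,3,0],"twist":[0,0,0.05],"grip":1}]'
```

```text
t: 5.15
tool_pos: [0.3233, -0.2973, 0.0129]
orientation: [-0.395, -3.111, 0.041]
force: [-4.6, -0.3, 1.6]
opening: 0.093
```

```bash
python3 -m pendant '[{"translation":[-4.4,3.3,0],"twist":[0,0,0.05],"grip":1},{"translation":[-4.2,3.5,0],"twist":[0,0,0.05],"grip":1},{"translation":[-4,3.7,0],"twist":[0,0,0.05],"grip":1},{"translation":[-3.8,3.9,0],"twist":[0,0,0.05],"grip":1},{"translation":[-3.7,4,0],"twist":[0,0,0.05],"grip":1},{"translation":[0,0,0],"twist":[0,0,0],"grip":1},{"translation":[0,0,0],"twist":[0,0,0],"grip":1},{"translation":[0,0,0],"twist":[0,0,0],"grip":1},{"translation":[0,0,0],"twist":[0,0,0],"grip":1},{"translation":[0,0,0],"twist":[0,0,0],"grip":1}]'
cat > look.py <<'E'
import sys
from h import *
# top camera: stone pose by depth-height and grey mask, top face at .038
D=np.array([.536,-.192]);th=.021;R=np.array([[np.cos(th),-np.sin(th)],[np.sin(th),np.cos(th)]])
p,d=robot.read_camera("top");d=d.astype(float)
i=robot.camera_info("top");f=200/np.tan(np.radians(i["vertical_fov"]/2));T=np.array(i["cam_to_world"])
u,v=np.meshgrid(np.arange(640),np.arange(400))
P=np.stack([(u-i["cx"])/f*d,-(v-i["cy"])/f*d,-d],-1)@T[:3,:3].T+T[:3,3]
m=(abs(P[...,2]-.042)<.008)&(P[...,0]>.27)&(P[...,0]<.545)&(P[...,1]<-.05)&(P[...,1]>-.5)
sat=cv2.cvtColor(p,cv2.COLOR_RGB2HSV)[...,1];m&=sat<40
b=max(blobs(m),key=lambda b:b[1][4]);w=ray("top",np.argwhere(b[2])[:,::-1],.038)[:,:2]
r=cv2.minAreaRect(w.astype(np.float32)*1000);c=np.array(r[0])/1000
bx=cv2.boxPoints(r)/1000;e=[bx[1]-bx[0],bx[2]-bx[1]];e=max(e,key=np.linalg.norm);e=e if e[1]>0 else -e
yaw=np.arctan2(-e[0],e[1]);ax=np.array([-np.sin(yaw),np.cos(yaw)])
cd=R.T@(c-D);print("stone",b[1][4],c.round(4),"size",np.round(r[1],1),"yaw",np.degrees(yaw).round(1),"| dock",cd.round(4),"rel",np.degrees(yaw-th).round(1),"left end dock",(R.T@(c+.1075*ax-D)).round(4))
print("corners",bx.round(3).tolist())
if len(sys.argv)>1:cv2.imwrite(f"pics/{sys.argv[1]}.png",cv2.resize(p[135:255,160:490],None,fx=2.4,fy=2.4,interpolation=cv2.INTER_CUBIC)[:,:,::-1])
E
python3 look.py t1
```

```text
t: 6.15
tool_pos: [0.3491, -0.2863, 0.0132]
orientation: [-0.781, -3.031, 0.046]
force: [-1.7, -0.1, -0.7]
opening: 0.0929
stone 72 [ 0.3351 -0.3966] size [13.  63.5] yaw 62.0 | dock [-0.2052 -0.2003] rel 60.8 left end dock [-0.299  -0.1479]
corners [[0.30399999022483826, -0.3869999945163727], [0.36000001430511475, -0.4169999957084656], [0.3659999966621399, -0.4059999883174896], [0.3100000023841858, -0.37599998712539673]]
```

View pics/t1.png

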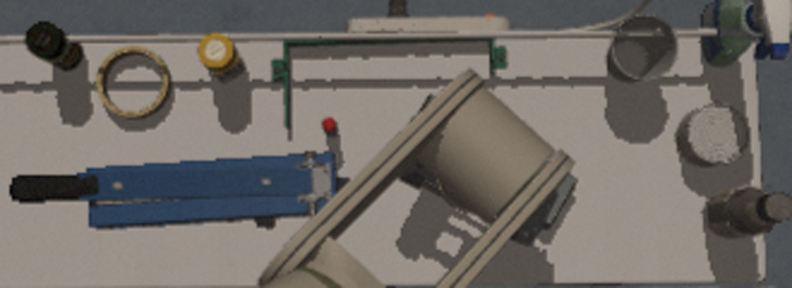

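The top view shows the arm covering most of the stone. Its right end is visible near (565,205), and the end edge puts the stone's centre at about (0.380,-0.312) with yaw -28°, as planned. The jars, tin and cup haven't moved. Next I'll go to the right end to push lengthways.

```bash
python3 -m pendant '[{"translation":[12,0,0],"twist":[0,0,0],"grip":1},{"translation":[0,0,-34],"twist":[0,0,0],"grip":1},{"translation":[0,0,-34],"twist":[0,0,0],"grip":1},{"translation":[0,0,-34],"twist":[0,0,0],"grip":1},{"translation":[-13,-38,0],"twist":[0,0,0],"grip":-0.14},{"translation":[-13,-38,0],"twist":[0,0,0],"grip":-0.14},{"translation":[-13,-38,0],"twist":[0,0,0],"grip":-0.14},{"translation":[-13,-38,0],"twist":[0,0,0],"grip":-0.14},{"translation":[0,0,0],"twist":[0,0,0.143],"grip":-0.14},{"translation":[0,0,0],"twist":[0,0,0.143],"grip":-0.14}]'
python3 -m pendant '[{"translation":[0,0,0],"twist":[0,0,0.143],"grip":-0.14},{"translation":[0,0,0],"twist":[0,0,0.143],"grip":-0.14},{"translation":[0,0,0],"twist":[0,0,0.143],"grip":-0.14},{"translation":[0,0,0],"twist":[0,0,0.143],"grip":-0.14},{"translation":[0,0,0],"twist":[0,0,0.143],"grip":-0.14},{"translation":[0,0,0],"twist":[0,0,0.143],"grip":-0.14},{"translation":[0,0,0],"twist":[0,0,0.143],"grip":-0.14},{"translation":[0,0,0],"twist":[0,0,0.143],"grip":-0.14},{"translation":[0,0,0],"twist":[0,0,0.143],"grip":-0.14},{"translation":[0,0,0],"twist":[0,0,0],"grip":-0.14}]'
cat > st.py <<'E'
from h import *
from scipy.spatial.transform import Rotation as Ro
s=robot.read_state();M=Ro.from_rotvec(s["orientation"]).as_matrix();print(s["t"],s["tool_pos"].round(4),"\n",M.round(3),"q",s["q"].round(2),"F",s["force"].round(1),"open",round(s["opening"],3))
E
python3 st.py; python3 look.py
```

```text
t: 7.2
tool_pos: [0.315, -0.4444, 0.1278]
orientation: [1.21, 2.891, -0.052]
force: [0.4, 0.8, 0.1]
opening: 0.0499
t: 8.2
tool_pos: [0.3177, -0.4479, 0.1301]
orientation: [2.724, 1.493, -0.025]
force: [0.1, 0.2, -0.3]
opening: 0.0401
8.2 [ 0.3177 -0.4479  0.1301] 
 [[ 0.538  0.843  0.003]
 [ 0.842 -0.538 -0.038]
 [-0.031  0.023 -0.999]] q [-1.04  0.02  1.77 -0.02  1.32 -0.46] F [ 0.1  0.2 -0.3] open 0.04
stone 1211 [ 0.3887 -0.3074] size [188.9  65.1] yaw -31.2 | dock [-0.1497 -0.1123] rel -32.4 left end dock [-0.0921 -0.0215]
corners [[0.31200000643730164, -0.3709999918937683], [0.36800000071525574, -0.4050000011920929], [0.4650000035762787, -0.24300000071525574], [0.4099999964237213, -0.20999999344348907]]
```

```bash
python3 -m pendant '[{"translation":[0,0,0],"twist":[0.023,0.03,0],"grip":-0.14},{"translation":[0,-12,25],"twist":[0,0,0],"grip":-0.14},{"translation":[0,0,30],"twist":[0,0,0],"grip":-0.14},{"translation":[0,0,30],"twist":[0,0,0],"grip":-0.14},{"translation":[0,0,25],"twist":[0,0,0],"grip":-0.14},{"translation":[0,0,11],"twist":[0,0,0],"grip":-0.14},{"translation":[0,0,0],"twist":[0,0,0],"grip":-0.14},{"translation":[0,0,0],"twist":[0,0,0],"grip":-0.14},{"translation":[0,0,0],"twist":[0,0,0],"grip":-0.14},{"translation":[0,0,0],"twist":[0,0,0],"grip":-0.14}]'; python3 st.py; python3 look.py
```

```text
t: 9.25
tool_pos: [0.3107, -0.4463, 0.0117]
orientation: [2.714, 1.56, 0.002]
force: [-0.1, -0.4, 0.4]
opening: 0.0401
9.25 [ 0.3107 -0.4463  0.0117] 
 [[ 0.503  0.864  0.007]
 [ 0.864 -0.503 -0.009]
 [-0.005  0.01  -1.   ]] q [-1.06  0.17  1.84  0.    1.12 -0.53] F [-0.1 -0.4  0.4] open 0.04
stone 1296 [ 0.3852 -0.3129] size [201.9  65.4] yaw -31.2 | dock [-0.1533 -0.1177] rel -32.4 left end dock [-0.0957 -0.0269]
corners [[0.3050000071525574, -0.38199999928474426], [0.3610000014305115, -0.41600000858306885], [0.4650000035762787, -0.24300000071525574], [0.4099999964237213, -0.20999999344348907]]
```

```bash
python3 -m pendant '[{"translation":[12,-2,3],"twist":[0,0,0],"grip":-0.14},{"translation":[12,-2,0],"twist":[0,0,0],"grip":-0.14},{"translation":[10,0,0],"twist":[0,0,0],"grip":-0.14},{"translation":[10,0,0],"twist":[0,0,0],"grip":-0.14},{"translation":[12,0,0],"twist":[0,0,-0.005],"grip":-0.14},{"translation":[12,0,0],"twist":[0,0,-0.005],"grip":-0.14},{"translation":[12,0,0],"twist":[0,0,-0.005],"grip":-0.14},{"translation":[12,0,0],"twist":[0,0,-0.005],"grip":-0.14},{"translation":[12,0,0],"twist":[0,0,-0.005],"grip":-0.14},{"translation":[10,0,0],"twist":[0,0,-0.005],"grip":-0.14}]'; python3 st.py; python3 look.py t2
```

```text
t: 10.3
tool_pos: [0.3671, -0.3429, 0.0105]
orientation: [2.678, 1.599, -0.01]
force: [-2.3, -4.8, -1.5]
opening: 0.04
10.3 [ 0.3671 -0.3429  0.0105] 
 [[ 0.475  0.88   0.006]
 [ 0.88  -0.474 -0.022]
 [-0.017  0.016 -1.   ]] q [-0.85  0.06  1.97 -0.01  1.09 -0.35] F [-2.3 -4.8 -1.5] open 0.04
stone 871 [ 0.4382 -0.2081] size [134.9  65.5] yaw -28.5 | dock [-0.0981 -0.0141] rel -29.7 left end dock [-0.0449  0.0793]
corners [[0.37700000405311584, -0.25200000405311584], [0.4350000023841858, -0.28299999237060547], [0.49900001287460327, -0.164000004529953], [0.44200000166893005, -0.13300000131130219]]
```

View pics/t2.png

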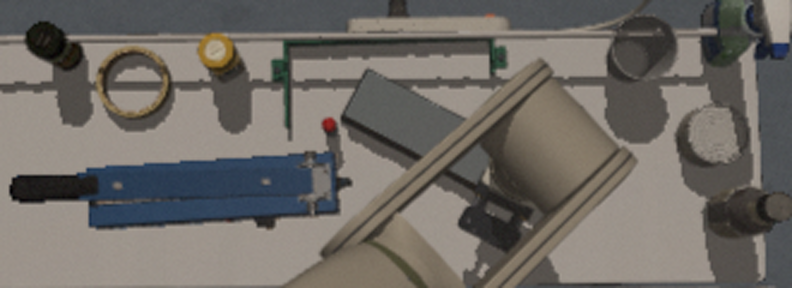

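The top view shows the stone's left tip at crop (342–370, 70–120), just behind the post cap at (329,125), with everything else in place. About 43 mm of lengthways slide remains.

```bash
python3 -m pendant '[{"translation":[8,0,2],"twist":[0,0,0],"grip":-0.14},{"translation":[9,0.3,0],"twist":[0,0,0],"grip":-0.14},{"translation":[9,0.3,0],"twist":[0,0,0],"grip":-0.14},{"translation":[9,0,0],"twist":[0,0,0],"grip":-0.14},{"translation":[7,0,0],"twist":[0,0,0],"grip":-0.14},{"translation":[0,0,0],"twist":[0,0,0],"grip":-0.14},{"translation":[-15,0,0],"twist":[0,0,0],"grip":-0.14},{"translation":[-15,0,0],"twist":[0,0,0],"grip":-0.14},{"translation":[0,0,-40],"twist":[0,0,0],"grip":-0.14},{"translation":[0,0,-40],"twist":[0,0,0],"grip":-0.14}]'; python3 st.py; python3 look.py
```

```text
t: 11.35
tool_pos: [0.3688, -0.3293, 0.0861]
orientation: [2.678, 1.61, -0.022]
force: [0.8, -0.1, -0.2]
opening: 0.0397
11.35 [ 0.3688 -0.3293  0.0861] 
 [[ 0.469  0.883 -0.003]
 [ 0.883 -0.469 -0.021]
 [-0.02   0.007 -1.   ]] q [-0.82 -0.06  1.93 -0.02  1.26 -0.33] F [ 0.8 -0.1 -0.2] open 0.04
stone 1000 [ 0.456  -0.1799] size [151.5  65. ] yaw -28.0 | dock [-0.0797  0.0137] rel -29.2 left end dock [-0.0272  0.1076]
corners [[0.3919999897480011, -0.23199999332427979], [0.4490000009536743, -0.2619999945163727], [0.5199999809265137, -0.12800000607967377], [0.46299999952316284, -0.09799999743700027]]
```

```bash
python3 -m pendant '[{"translation":[20,-34,0],"twist":[0,0,0],"grip":-1},{"translation":[21,-34,0],"twist":[0,0,0],"grip":-1},{"translation":[20,0,0],"twist":[-0.01,0.02,0],"grip":-1},{"translation":[0,0,38],"twist":[0,0,0],"grip":-1},{"translation":[0,0,37],"twist":[0,0,0],"grip":-1},{"translation":[0,0,0],"twist":[0,0,0],"grip":-1},{"translation":[0,0,0],"twist":[0,0,0],"grip":-1},{"translation":[0,0,0],"twist":[0,0,0],"grip":-1},{"translation":[0,0,0],"twist":[0,0,0],"grip":-1},{"translation":[0,0,0],"twist":[0,0,0],"grip":-1}]'; python3 st.py
```

```text
t: 12.4
tool_pos: [0.3449, -0.2538, 0.0222]
orientation: [2.665, 1.596, 0.028]
force: [0.4, 0.4, 0.2]
opening: 0.0005
12.4 [ 0.3449 -0.2538  0.0222] 
 [[ 0.472  0.881  0.033]
 [ 0.881 -0.472 -0.021]
 [-0.003  0.039 -0.999]] q [-0.76 -0.19  2.18  0.01  1.11 -0.27] F [0.4 0.4 0.2] open 0.0
```

```bash
python3 -m pendant '[{"translation":[0,0,7],"twist":[0.039,0.003,0],"grip":-1},{"translation":[0,0,6],"twist":[0,0,0],"grip":-1},{"translation":[0,8,0],"twist":[0,0,0],"grip":-1},{"translation":[0,7,0],"twist":[0,0,-0.05],"grip":-1},{"translation":[0,7,0],"twist":[0,0,-0.05],"grip":-1},{"translation":[0,7,0],"twist":[0,0,-0.05],"grip":-1},{"translation":[0,5,0],"twist":[0,0,-0.03],"grip":-1},{"translation":[0,-12,0],"twist":[0,0,0],"grip":-1},{"translation":[0,-5,-40],"twist":[0,0,0],"grip":-1},{"translation":[0,0,-40],"twist":[0,0,0],"grip":-1}]'; python3 st.py; python3 look.py t3
```

```text
t: 13.4
tool_pos: [0.3587, -0.2632, 0.0886]
orientation: [-2.529, -1.856, 0.004]
force: [1.0, -1.8, -0.1]
opening: 0.0005
13.4 [ 0.3587 -0.2632  0.0886] 
 [[ 0.3    0.954 -0.005]
 [ 0.954 -0.3    0.002]
 [ 0.    -0.005 -1.   ]] q [-0.75 -0.19  2.05 -0.    1.29 -0.44] F [ 1.  -1.8 -0.1] open 0.001
stone 730 [ 0.4697 -0.1604] size [115.4  64.4] yaw -19.3 | dock [-0.0656  0.033 ] rel -20.5 left end dock [-0.028   0.1337]
corners [[0.41999998688697815, -0.20399999618530273], [0.48100000619888306, -0.22499999403953552], [0.5189999938011169, -0.11699999868869781], [0.4580000042915344, -0.0949999988079071]]
```

View pics/t3.png

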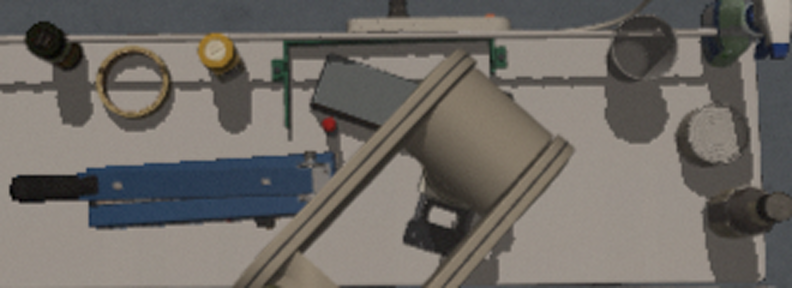

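The top view shows the stone's left end behind the post at crop (312–330, 55–110), with rel yaw -20.5° and centre in the dock frame at about (-81,-9) mm. Next comes a small lengthways push to make room at the right stub.

```bash
python3 -m pendant '[{"translation":[-27,35,0],"twist":[0,0,0.03],"grip":-0.14},{"translation":[-28,35,0],"twist":[0,0,0],"grip":-0.14},{"translation":[0,0,30],"twist":[0,0,0],"grip":-0.14},{"translation":[0,0,30],"twist":[0,0,0],"grip":-0.14},{"translation":[0,0,19],"twist":[0,0,0],"grip":-0.14},{"translation":[0,0,0],"twist":[0,0,0],"grip":-0.14},{"translation":[0,0,0],"twist":[0,0,0],"grip":-0.14},{"translation":[0,0,0],"twist":[0,0,0],"grip":-0.14},{"translation":[0,0,0],"twist":[0,0,0],"grip":-0.14},{"translation":[0,0,0],"twist":[0,0,0],"grip":-0.14}]'; python3 st.py
```

```text
t: 14.45
tool_pos: [0.4224, -0.3485, 0.0251]
orientation: [2.538, 1.804, 0.011]
force: [-0.2, 0.3, -0.1]
opening: 0.0404
14.45 [ 0.4224 -0.3485  0.0251] 
 [[ 0.329  0.944  0.022]
 [ 0.944 -0.329 -0.018]
 [-0.01   0.026 -1.   ]] q [-0.79  0.15  1.84  0.    1.12 -0.45] F [-0.2  0.3 -0.1] open 0.04
```

```bash
python3 -m pendant '[{"translation":[0,-17,8],"twist":[0,0,0],"grip":-0.14},{"translation":[0,0,8],"twist":[0.026,0.015,0],"grip":-0.14},{"translation":[12,0,0],"twist":[0,0,0],"grip":-0.14},{"translation":[12,0,0],"twist":[0,0,0],"grip":-0.14},{"translation":[9,0,0],"twist":[0,0,0],"grip":-0.14},{"translation":[9,0,0],"twist":[0,0,0],"grip":-0.14},{"translation":[8,0,0],"twist":[0,0,0],"grip":-0.14},{"translation":[-15,0,0],"twist":[0,0,0],"grip":-0.14},{"translation":[-12,0,-40],"twist":[0,0,0],"grip":-0.14},{"translation":[0,0,-40],"twist":[0,0,0],"grip":-0.14}]'; python3 st.py; python3 look.py
```

```text
t: 15.45
tool_pos: [0.4132, -0.3168, 0.089]
orientation: [-2.553, -1.823, -0.004]
force: [1.6, -0.9, 1.1]
opening: 0.0401
15.45 [ 0.4132 -0.3168  0.089 ] 
 [[ 0.324  0.946 -0.001]
 [ 0.946 -0.324  0.006]
 [ 0.005 -0.002 -1.   ]] q [-0.76  0.02  1.84  0.    1.28 -0.43] F [ 1.6 -0.9  1.1] open 0.04
stone 896 [ 0.4709 -0.1527] size [141.8  65.4] yaw -19.3 | dock [-0.0642  0.0406] rel -20.5 left end dock [-0.0266  0.1413]
corners [[0.4169999957084656, -0.20900000631809235], [0.4779999852180481, -0.23000000417232513], [0.5249999761581421, -0.09700000286102295], [0.46299999952316284, -0.07500000298023224]]
```

```bash
python3 -m pendant '[{"translation":[15,-35,0],"twist":[0,0,0],"grip":-1},{"translation":[25,-34,0],"twist":[0,0,0],"grip":-1},{"translation":[23,0,0],"twist":[0,0,0],"grip":-1},{"translation":[0,0,38],"twist":[0,0,0],"grip":-1},{"translation":[0,0,36],"twist":[0,0,0],"grip":-1},{"translation":[0,0,0],"twist":[0,0,0],"grip":-1},{"translation":[0,0,0],"twist":[0,0,0],"grip":-1},{"translation":[0,0,0],"twist":[0,0,0],"grip":-1},{"translation":[0,0,0],"twist":[0,0,0],"grip":-1},{"translation":[0,0,0],"twist":[0,0,0],"grip":-1}]'; python3 st.py
```

```text
t: 16.5
tool_pos: [0.3755, -0.2442, 0.0302]
orientation: [2.544, 1.812, 0.017]
force: [0.1, -0.3, 0.0]
opening: 0.0006
16.5 [ 0.3755 -0.2442  0.0302] 
 [[ 0.327  0.945  0.019]
 [ 0.945 -0.327 -0.009]
 [-0.002  0.021 -1.   ]] q [-0.7  -0.13  2.11  0.01  1.14 -0.37] F [ 0.1 -0.3  0. ] open 0.001
```

```bash
python3 -m pendant '[{"translation":[0,-4,0],"twist":[0.02,0.01,0],"grip":-1},{"translation":[0,0,11],"twist":[0,0,0],"grip":-1},{"translation":[0,0,10],"twist":[0,0,0],"grip":-1},{"translation":[0,8,0],"twist":[0,0,0],"grip":-1},{"translation":[0,8,0],"twist":[0,0,-0.06],"grip":-1},{"translation":[0,8,0],"twist":[0,0,-0.06],"grip":-1},{"translation":[0,8,0],"twist":[0,0,-0.06],"grip":-1},{"translation":[0,8,0],"twist":[0,0,-0.06],"grip":-1},{"translation":[0,0,0],"twist":[0,0,0],"grip":-1},{"translation":[0,0,0],"twist":[0,0,0],"grip":-1}]'; python3 st.py; python3 look.py t4
```

```text
t: 17.5
tool_pos: [0.409, -0.257, 0.0076]
orientation: [-2.308, -2.119, 0.003]
force: [-2.3, -0.3, 2.3]
opening: 0.0006
17.5 [ 0.409  -0.257   0.0076] 
 [[ 0.085  0.996 -0.007]
 [ 0.996 -0.085  0.005]
 [ 0.004 -0.008 -1.   ]] q [-0.67  0.04  1.99 -0.    1.12 -0.58] F [-2.3 -0.3  2.3] open 0.001
stone 619 [ 0.4803 -0.1326] size [108.2  64.8] yaw -9.5 | dock [-0.0544  0.0606] rel -10.7 left end dock [-0.0345  0.1662]
corners [[0.4390000104904175, -0.1809999942779541], [0.503000020980835, -0.19099999964237213], [0.5210000276565552, -0.08500000089406967], [0.4569999873638153, -0.07400000095367432]]
```

View pics/t4.png

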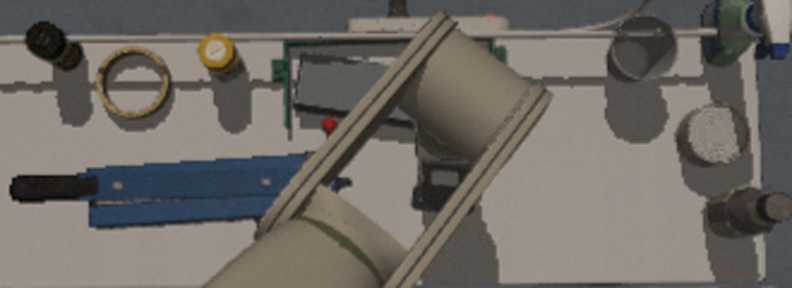

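The top view shows the stone nearly straight, with its left end at crop (297–305, 55–105) inside the left wall and clear of the post at (329,125). I'll keep pushing.

```bash
python3 -m pendant '[{"translation":[0,7,0],"twist":[0,0,-0.04],"grip":-1},{"translation":[0,7,0],"twist":[0,0,-0.04],"grip":-1},{"translation":[0,7,0],"twist":[0,0,-0.02],"grip":-1},{"translation":[0,0,0],"twist":[0,0,0],"grip":-1},{"translation":[0,-12,0],"twist":[0,0,0],"grip":-1},{"translation":[25,0,0],"twist":[0,0,0],"grip":-1},{"translation":[25,0,0],"twist":[0,0,0],"grip":-1},{"translation":[10,0,0],"twist":[0,0,0],"grip":-1},{"translation":[0,0,0],"twist":[0,0,0],"grip":-1},{"translation":[0,0,0],"twist":[0,0,0],"grip":-1}]'; python3 st.py; python3 look.py
```

```text
t: 18.55
tool_pos: [0.4096, -0.198, 0.0062]
orientation: [-2.201, -2.223, 0.012]
force: [-0.3, 0.6, -0.2]
opening: 0.0002
18.55 [ 0.4096 -0.198   0.0062] 
 [[-0.01   1.    -0.015]
 [ 1.     0.01   0.004]
 [ 0.004 -0.015 -1.   ]] q [-0.56 -0.02  2.06 -0.01  1.12 -0.57] F [-0.3  0.6 -0.2] open 0.0
stone 146 [ 0.4878 -0.093 ] size [35.7 57.1] yaw 89.7 | dock [-0.0461  0.0999] rel 88.5 left end dock [-0.1536  0.1027]
corners [[0.45899999141693115, -0.11100000143051147], [0.515999972820282, -0.11100000143051147], [0.515999972820282, -0.07500000298023224], [0.45899999141693115, -0.07500000298023224]]
```

```bash
python3 -m pendant '[{"translation":[8,0,-3],"twist":[0,0.01,0],"grip":-1},{"translation":[0,7,0],"twist":[0,0,0],"grip":-1},{"translation":[0,7,0],"twist":[0,0,0],"grip":-1},{"translation":[0,6,0],"twist":[0,0,0],"grip":-1},{"translation":[0,5,0],"twist":[0,0,0],"grip":-1},{"translation":[0,0,0],"twist":[0,0,0],"grip":-1},{"translation":[0,0,0],"twist":[0,0,0],"grip":-1},{"translation":[0,0,0],"twist":[0,0,0],"grip":-1},{"translation":[0,0,0],"twist":[0,0,0],"grip":-1},{"translation":[0,0,0],"twist":[0,0,0],"grip":-1}]'; python3 st.py
python3 -m pendant '[{"translation":[0,4,0],"twist":[0,0,0],"grip":-1},{"translation":[0,3,0],"twist":[0,0,0],"grip":-1},{"translation":[0,0,0],"twist":[0,0,0],"grip":-1},{"translation":[0,0,0],"twist":[0,0,0],"grip":-1},{"translation":[0,0,0],"twist":[0,0,0],"grip":-1},{"translation":[0,0,0],"twist":[0,0,0],"grip":-1},{"translation":[0,0,0],"twist":[0,0,0],"grip":-1},{"translation":[0,0,0],"twist":[0,0,0],"grip":-1},{"translation":[0,0,0],"twist":[0,0,0],"grip":-1},{"translation":[0,0,0],"twist":[0,0,0],"grip":-1}]'; python3 st.py; python3 look.py
```

```text
t: 19.6
tool_pos: [0.4348, -0.1918, 0.0091]
orientation: [-2.193, -2.211, 0.009]
force: [-2.5, 0.2, 3.4]
opening: 0.0005
19.6 [ 0.4348 -0.1918  0.0091] 
 [[-0.008  1.    -0.023]
 [ 1.     0.008  0.015]
 [ 0.015 -0.023 -1.   ]] q [-0.52  0.04  1.99  0.    1.14 -0.53] F [-2.5  0.2  3.4] open 0.0
t: 20.6
tool_pos: [0.4373, -0.192, 0.0091]
orientation: [-2.188, -2.206, 0.019]
force: [-3.0, 0.5, 3.7]
opening: 0.0002
20.6 [ 0.4373 -0.192   0.0091] 
 [[-0.008  0.999 -0.033]
 [ 1.     0.008  0.015]
 [ 0.015 -0.033 -0.999]] q [-0.52  0.05  1.98 -0.    1.15 -0.53] F [-3.   0.5  3.7] open 0.0
stone 106 [ 0.4713 -0.1266] size [41.6 28.6] yaw -5.4 | dock [-0.0633  0.0667] rel -6.6 left end dock [-0.0509  0.1735]
corners [[0.45500001311302185, -0.1459999978542328], [0.48399999737739563, -0.14900000393390656], [0.4880000054836273, -0.10700000077486038], [0.45899999141693115, -0.10499999672174454]]
```

```bash
python3 -m pendant '[{"translation":[0,6,0],"twist":[0.02,0.01,0],"grip":-1},{"translation":[0,6,0],"twist":[0,0,0],"grip":-1},{"translation":[0,6,0],"twist":[0,0,0],"grip":-1},{"translation":[0,0,0],"twist":[0,0,0],"grip":-1},{"translation":[0,0,0],"twist":[0,0,0],"grip":-1},{"translation":[0,-10,0],"twist":[0,0,0],"grip":-1},{"translation":[0,-10,0],"twist":[0,0,0],"grip":-1},{"translation":[0,-5,-40],"twist":[0,0,0],"grip":-1},{"translation":[-30,-20,-40],"twist":[0,0,0],"grip":-1},{"translation":[-50,0,-40],"twist":[0,0,0],"grip":-1}]'; python3 st.py; python3 look.py t5
```

```text
t: 21.65
tool_pos: [0.4043, -0.2607, 0.118]
orientation: [-2.148, -2.179, 0.05]
force: [1.7, 0.8, -0.5]
opening: 0.0002
21.65 [ 0.4043 -0.2607  0.118 ] 
 [[-0.013  0.997 -0.081]
 [ 0.999  0.016  0.034]
 [ 0.035 -0.08  -0.996]] q [-0.66 -0.03  1.84 -0.02  1.41 -0.67] F [ 1.7  0.8 -0.5] open 0.0
stone 574 [ 0.4975 -0.1274] size [ 64.8 106. ] yaw 1.5 | dock [-0.0372  0.0653] rel 0.3 left end dock [-0.0376  0.1728]
corners [[0.46399998664855957, -0.07500000298023224], [0.4659999907016754, -0.1809999942779541], [0.531000018119812, -0.18000000715255737], [0.5289999842643738, -0.07400000095367432]]
```

View pics/t5.png

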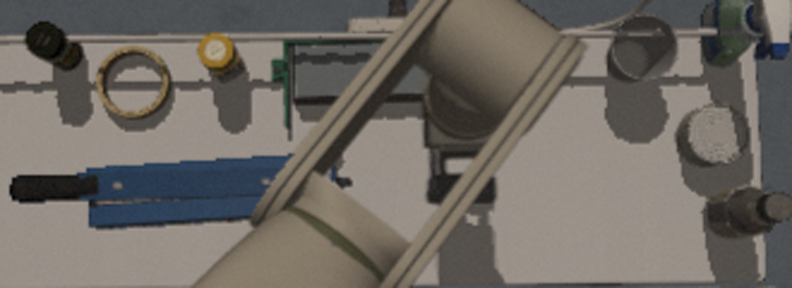

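The top view shows the stone along the back wall, with its left end at crop (295,50–100) and the visible part flush and square. I'll retreat to get an unobstructed check.

```bash
python3 -m pendant '[{"translation":[0,-15,-40],"twist":[0.04,0.02,0],"grip":-1},{"translation":[-20,-15,-40],"twist":[0.04,0.01,0],"grip":-1},{"translation":[-40,-15,-30],"twist":[0,0,0],"grip":-1},{"translation":[-45,-15,-20],"twist":[0,0,0],"grip":-1},{"translation":[-45,-10,0],"twist":[0,0,0],"grip":-1},{"translation":[-45,0,0],"twist":[0,0,0],"grip":-1},{"translation":[0,0,0],"twist":[0,0,0],"grip":-1},{"translation":[0,0,0],"twist":[0,0,0],"grip":-1},{"translation":[0,0,0],"twist":[0,0,0],"grip":-1},{"translation":[0,0,0],"twist":[0,0,0],"grip":-1}]'; python3 st.py; python3 look.py t6
```

```text
t: 22.7
tool_pos: [0.3486, -0.4729, 0.2543]
orientation: [-2.11, -2.128, 0.104]
force: [0.1, 0.6, 0.6]
opening: 0.0006
22.7 [ 0.3486 -0.4729  0.2543] 
 [[-0.005  0.989 -0.15 ]
 [ 0.999  0.012  0.051]
 [ 0.052 -0.149 -0.987]] q [-0.96  0.22  1.33 -0.09  1.72 -0.98] F [0.1 0.6 0.6] open 0.001
stone 1420 [ 0.4985 -0.1765] size [ 65.  203.7] yaw 1.1 | dock [-0.0372  0.0163] rel -0.1 left end dock [-0.037   0.1238]
corners [[0.46399998664855957, -0.07500000298023224], [0.46799999475479126, -0.27900001406669617], [0.5329999923706055, -0.27799999713897705], [0.5289999842643738, -0.07400000095367432]]
```

View pics/t6.png

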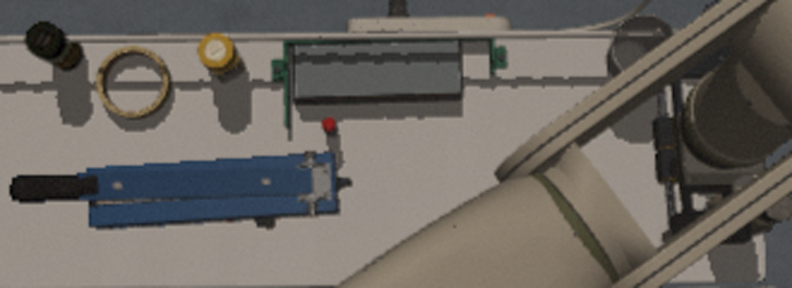

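```bash
python3 -c "
from plant import robot
print(robot.close_job())"
```

```text
the job is handed in; nothing more can be done
None
```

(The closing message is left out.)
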